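# Unlatch the formula drum and hold it off its stud

## Task

First clear the dispenser's chute: squeeze the orange trigger fully home against its fixed black grip and let it spring all the way back. Then take the powder drum off its stand so that the deck can be wiped: pull the blue latch tab sideways in towards the drum's handle against its spring, lift the drum straight up off the ball-headed stud, and finish while still holding it, level and still, above the stand, at least 2 cm clear of the top of the stud. Leave the glass bottle standing under the chute and do not disturb the other things on the counter.

Things in the scene. Friction and masses are not known exactly. Their poses are not given: they have to be found in the camera images.
- stand: Pale blue-green dispenser stand, fixed. Origin on the counter on the stud's axis; z up; front is -x (grip and trigger), column at +x. Base plate 215 x 150 x 10 mm; column 34 x 52 mm, centred at x +90, 150 mm high; round deck 126 mm across, top at z 150 mm. Under the deck at x -38 mm is the chute, the bottle beneath.
- grip (a point): Centre line of the fixed black grip bar where it is best squeezed: stand frame x -130, y -10, z 141 mm. The bar is 22 mm across, level, along the stand's x from -76 to -171 mm; nothing lies within 100 mm below it. Axes as the stand's.
- trigger (a joint): Orange round lever, 11 mm thick, 100 mm long, beside the grip bar on its +y side, same height, upright hinge at stand x -72, y +11 mm. 0 = released; 0.26 rad = fully home, parallel to the bar. At stand x -130 mm bar and lever together span y -21 to +32 mm released, y -21 to +17 mm home. Spring return; squeezing there takes 4 N rising to 9 N.
- trigger_mid (a point): Point on the centre line of the trigger lever, 60 mm from its hinge; it moves with the trigger.
- drum: Clear drum with white lid, loose, about 0.35 kg, locked on the stud. Origin: centre of its underside, on its axis (z 150 mm when seated). 124 mm across, 51 mm high; bore from below 46 mm deep. On the lid a fixed grey handle: x -14 to +14, y -20 to +8, z 51 to 99 mm; the blue latch tab stands on its +y side. One grip across both along y, at z 65 to 90 mm, draws the latch and carries the drum.
- latch (a joint): Sideways travel of the sprung latch towards the drum's -y (towards the handle). 0 = locked, 0.012 m = fully drawn; the stud comes free beyond about 0.007 m. Fully drawn, handle and tab together span y -20 to +20 mm, centred on the drum's axis. Takes 4 N rising to 8.5 N; let go, it springs back.
- latch_tab (a point): Centre of the outer (+y) face of the blue latch tab: drum frame x 0, y +32 mm locked (+20 mm fully drawn), z 75 mm. Tab 24 mm wide along x, 6 mm thick along y, 52 to 94 mm above the drum's underside. Axes as the drum's.
- stud_tip (a point): Top of the steel ball-headed stud that rises 44 mm from the deck on the stand's axis, 194 mm above the counter. Shaft and domed head are 20 mm across, with an undercut neck between, under which the drum's latch hooks.
- bottle: Empty clear glass baby bottle, loose, 54 mm across, 105 mm high, mouth up, standing on the stand's base plate under the chute. Origin: centre of its underside.
- canister: Bystander: white ceramic canister with a wooden lid, 110 mm across, 166 mm high. Origin: centre of its underside.
- funnel: Bystander: clear plastic funnel standing mouth down, 100 mm across, 98 mm high. Origin: centre of its underside.
- scoop: Bystander: green scoop, cup 40 mm across, 28 mm high, handle 85 mm along its +x. Origin: under the cup.
- jar: Bystander: glass jar with a yellow cap, 68 mm across, 85 mm high. Origin: centre of its underside.
- teat_cap: Bystander: white screw ring with a yellow teat, 47 mm across, 47 mm high. Origin: centre of its underside.

How it is judged (in metres and radians):
On the way, in this order (a step that is already met when the one before it is completed fails the run):
1. the trigger is squeezed home against the grip (value of joint trigger above 0.22 rad), for 0.1 s.
2. the trigger has sprung back (value of joint trigger below 0.03 rad), for 0.1 s.
3. the latch is drawn while the drum still sits on the deck (value of joint latch above 0.007 m and height (world z) of drum below 0.156 m), for 0.05 s.
4. the drum is lifted off the stud (height (world z) of drum above 0.205 m and contact force between drum and the fingers above 1 N), for 0.2 s.
At the end, for the whole second after the job is handed in: The fingers hold the drum at rest, level within 0.2 rad, within 60 mm of the stud's axis, underside over 209 mm up (15 mm clear of the stud), off the stand; trigger below 0.03 rad; bottle upright within 20 mm, other things within 30 mm of where they were (height (world z) of drum above 0.209 m and horizontal distance between drum and stud_tip below 0.06 m and angle between drum's own z axis and vertical below 0.2 rad and linear speed of drum below 0.03 m/s and contact force between drum and the fingers above 1 N and contact force between drum and stand below 0.1 N and value of joint trigger below 0.03 rad and angle between bottle's own z axis and vertical below 0.15 rad and distance of bottle from where it was at the start of the episode below 0.02 m and distance of each of canister, funnel, scoop, jar, teat_cap from where it was at the start of the episode below 0.03 m); the arm keeps its last pose, push and grip.
It fails at once if the drum is tipped by more than 0.35 rad (angle between drum's own z axis and vertical above 0.35 rad).
It fails at once if the bottle is tipped or pushed out from under the chute (angle between bottle's own z axis and vertical above 0.4 rad or distance of bottle from where it was at the start of the episode above 0.03 m).
It fails at once if another thing on the counter is pushed or knocked over (distance of any of canister, funnel, scoop, jar, teat_cap from where it was at the start of the episode above 0.04 m).
It also fails if it takes over 48 s, if anything falls off the work surface, if the arm or the gripper's body presses on something with over 40 N, if the wrist force passes 120 N, or if a joint passes its speed limit or range.

## Robot

A 6-joint arm with a two-finger parallel gripper is mounted at the origin on the work surface. World frame = base frame: x ahead of the robot, y to its left, z up, the work surface at z = 0. Lengths are in mm, angles in rad, forces in N, time in s.
With the tool pointing down it reaches from about 375 to 925 mm from the base axis. Payload 5.7 kg.
Tool frame: the origin (TCP) lies midway between the tips of the shut fingers; the grasp point (between the pads) lies 19 mm behind it; z points along the fingers, y is the line along which they close (so a half turn about z gives the same grasp; the last joint's range is limited). The gripper opens to 88 mm and grips with 3 to 60 N. Pads are 20 mm wide; open, the fingers measure 115 mm over their backs; the gripper's body (75 mm by 178 mm) begins 61 mm behind the grasp point.
Start: joints at [-1.422, 0.359, 1.51, -0, 1.272, -0.115], TCP at [156.436, -579.215, 222.623] pointing down, gripper open.
Joint ranges: [-2.97, 2.97], [-1.01, 2.36], [0.21, 2.38], [-0.96, 4.11], [0.2, 2.71], [-2.98, 2.98]. Speed limits (rad/s): [2.39, 2.39, 3.14, 3.14, 3.14, 3.14].

## Interface

Orientations are given as a unit quaternion [w, x, y, z].
In Python, from bench import env gives the robot as it stands.
- The arm moves only by the tool step_arm, never from a script. Its argument "motion" is a list that holds one entry, the list of rows, each a list of 7 numbers: the shift along the tool's x, y, z in m, then the turn, a rotation vector about the tool's x, y, z in degrees, then the finger opening in m, from 0 to 0.0878. In form: [[[x, y, z, rx, ry, rz, fingers], ...]]. A call has 1 to 5 rows; each row shifts and turns the commanded pose from where the row before left it, along the tool's axes as they then stand; what a row does not reach is not made up. A row lasts 1/10 s, in which the tool goes at most 50 mm and 8.59 degrees, less where a joint would pass 70% of its speed; a pose out of reach is approached as far as the arm can. A call with a gripper value outside its range is refused whole. The fingers move at their own pace and stop on an object; the grip force is fixed at half the most. Time passes only in rows, so rows that do not move let the fingers close. It gives the time, the measured TCP pose, the force, the opening and the grip force at its end, in the units of the state.
- env.sense(): the state, without advancing time (a new reading comes with each control period).
- env.read_camera(name): name is "scene" or "top"; returns the picture (420x560x3 uint8, red, green, blue); there is no depth.
- env.get_calibration(name): a dict with "intrinsics" (3x3 intrinsics, pixels), "origin" and "attitude" of the camera in the world. Camera axes: x right, y down, z forward; pixel columns grow to the right and rows downward; lengths in mm; the calibration is good to about 2 mm. A picture is of the moment at which its call begins. get_calibration takes no time and is no camera call.
- env.finish_job(): hands the job in; it is judged then, once.
The state is a dict: "clock": time; "joints": joint angles; "dq": joint speeds; "joint_torque": joint torques, N m; "position": TCP position; "tcp_rot": TCP orientation; "wrist_force": force on the tool from outside, world axes, zero at the start; "moment": the same for the moment, N m; "gripper_width": finger opening in mm; "gripper_force": force on a finger pad.
Only numpy, scipy, OpenCV 4.12 (cv2) and the standard library are available. Lean on these libraries where they do the work, as an engineer would, in place of code of your own. Each camera call takes 0.05 s, during which the arm holds its last target. There are 200 camera calls.

## Working session

There is one attempt and no reset: what is moved stays moved. The work goes in short steps, Python scripts to look and compute and a tool call to move; the robot and the scene stay as the last step left them, time stands still between calls to the robot, and variables do not carry over. Pictures are saved under pics/ and viewed, at most 10 in all, crops included, and the job is handed in when it is done.

Besides the shell and the picture viewer there is one more tool, called after "Emit:" as a command line: name --argument value ..., lists and objects as JSON in quotes. step_arm: Moves the arm, as the interface text tells. Its arguments: {"type":"object","properties":{"motion":{"type":"array"}},"required":["motion"]}

```bash
mkdir -p pics; python3 - <<'E'
from bench import env
import cv2
for n in("scene","top"):
    cv2.imwrite(f"pics/{n}0.png",env.read_camera(n)[:,:,::-1]); c=env.get_calibration(n); print(n,c)
print(env.sense())
E
```

```text
scene {'intrinsics': array([[529.41733532,   0.        , 281.3933857 ],
       [  0.        , 529.41733532, 210.12542247],
       [  0.        ,   0.        ,   1.        ]]), 'origin': array([1120.78769179,  535.52776304, 1191.4558361 ]), 'attitude': array([-0.11569499,  0.35859588,  0.87330672, -0.3088026 ])}
top {'intrinsics': array([[437.88371983,   0.        , 279.45385906],
       [  0.        , 437.88371983, 202.49864515],
       [  0.        ,   0.        ,   1.        ]]), 'origin': array([ 438.65421542,  -50.18858351, 1358.30032087]), 'attitude': array([ 0.04089652, -0.7037935 ,  0.70752704, -0.04906805])}
{'clock': 0.1, 'joints': array([-1.42207647e+00,  3.59438369e-01,  1.51127294e+00, -1.56515973e-05,
        1.27251320e+00, -1.15112139e-01]), 'dq': array([-0.00196185, -0.00119233, -0.00218536, -0.00138659,  0.0006458 ,
       -0.00067245]), 'joint_torque': array([-3.53809519e-04, -5.16358352e+01, -2.71406919e+01,  6.76149479e-02,
        2.77527067e-02, -3.23524785e-05]), 'position': array([ 156.35967716, -578.64697008,  221.90995465]), 'tcp_rot': array([-8.15687938e-04,  9.91311062e-01,  1.31535975e-01, -2.11874015e-05]), 'wrist_force': array([-0.12548134, -0.35677218, -0.45682768]), 'moment': array([-0.00990702,  0.00756871,  0.04513858]), 'gripper_force': 0.0, 'gripper_width': 87.6404100681593}
```

View pics/scene0.png

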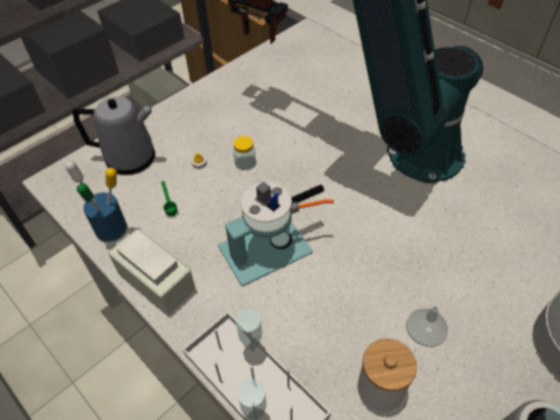

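View pics/top0.png

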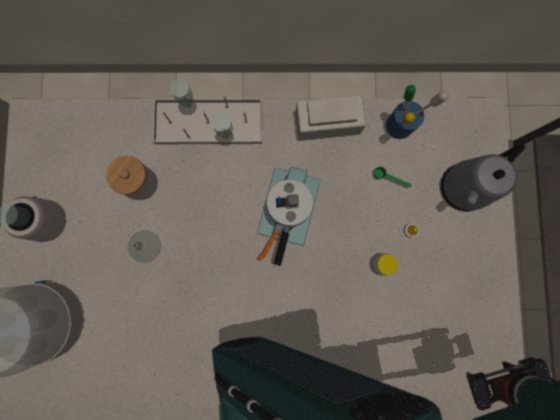

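The scene view shows the stand at about (266,215), with the black grip at (308,193) and the orange trigger at (315,204). In the top view the drum is at (290,202), the blue tab at (280,203), the handle at (292,201), the grip at (281,248) and the trigger at (267,246). Next I'll measure these with colour masks.

```bash
cat > h.py <<'E'
from bench import env
import cv2, numpy as np
from scipy.spatial.transform import Rotation as R
def cal(n):
    c=env.get_calibration(n); q=c["attitude"]; return c["intrinsics"],c["origin"],R.from_quat(np.r_[q[1:],q[0]]).as_matrix()
def ray(n,p,z):
    K,o,A=cal(n); d=A@np.linalg.inv(K)@np.r_[p,1]; return o+d*(z-o[2])/d[2]
def proj(n,X):
    K,o,A=cal(n); v=K@A.T@(np.array(X)-o); return v[:2]/v[2]
def blobs(img,lo,hi,box,mina=15):
    hsv=cv2.cvtColor(img,cv2.COLOR_RGB2HSV); m=cv2.inRange(hsv,np.array(lo),np.array(hi))
    k=np.zeros_like(m); x0,y0,x1,y1=box; k[y0:y1,x0:x1]=m[y0:y1,x0:x1]
    return [c for c in cv2.findContours(k,cv2.RETR_EXTERNAL,cv2.CHAIN_APPROX_NONE)[0] if cv2.contourArea(c)>=mina]
E
python3 - <<'E'
from h import *
B={"top":(235,160,335,275),"scene":(205,170,350,290)}
for n in B:
    I=env.read_camera(n)
    for nm,lo,hi,z in [("orange",(3,150,90),(18,255,255),141),("black",(0,0,0),(180,255,38),141),("blue",(105,120,30),(130,255,255),236),("teal",(80,40,60),(100,255,255),10),("lid",(0,0,150),(180,40,255),201)]:
        for c in blobs(I,lo,hi,B[n],12):
            r=cv2.minAreaRect(c); b=cv2.boxPoints(r)
            print(n,nm,cv2.contourArea(c),np.round(r[0]),np.round(r[1],1),[list(np.round(ray(n,p,z)[:2]).astype(int)) for p in [r[0],(b[0]+b[1])/2,(b[1]+b[2])/2,(b[2]+b[3])/2,(b[3]+b[0])/2]])
    x0,y0,x1,y1=B[n]; cv2.imwrite(f"pics/c_{n}.png",cv2.resize(I[y0:y1,x0:x1,::-1],None,fx=5,fy=5,interpolation=2))
E
python3 -c "
import cv2,numpy as np
a=cv2.imread('pics/c_top.png');b=cv2.imread('pics/c_scene.png');a=cv2.resize(a,(400,460));b=cv2.resize(b,(400,331));b=np.vstack([b,np.zeros((129,400,3),np.uint8)]);cv2.imwrite('pics/c1.png',np.hstack([a,b]))"
```

```text
top orange 80.5 [268. 246.] [ 4. 33.] [[np.int64(474), np.int64(-32)], [np.int64(477), np.int64(-28)], [np.int64(512), np.int64(-57)], [np.int64(471), np.int64(-37)], [np.int64(436), np.int64(-8)]]
top black 175.0 [281. 247.] [ 6.6 34. ] [[np.int64(470), np.int64(-68)], [np.int64(472), np.int64(-59)], [np.int64(515), np.int64(-80)], [np.int64(467), np.int64(-77)], [np.int64(425), np.int64(-56)]]
top black 18.5 [283. 202.] [6. 4.] [[np.int64(596), np.int64(-75)], [np.int64(604), np.int64(-75)], [np.int64(596), np.int64(-80)], [np.int64(587), np.int64(-75)], [np.int64(596), np.int64(-69)]]
top blue 15.5 [278. 202.] [7. 3.] [[np.int64(585), np.int64(-61)], [np.int64(594), np.int64(-61)], [np.int64(585), np.int64(-65)], [np.int64(576), np.int64(-61)], [np.int64(585), np.int64(-57)]]
top teal 27.0 [269. 220.] [14.1  8.6] [[np.int64(556), np.int64(-34)], [np.int64(569), np.int64(-17)], [np.int64(567), np.int64(-42)], [np.int64(544), np.int64(-52)], [np.int64(546), np.int64(-27)]]
top teal 65.5 [309. 181.] [16.4  8.8] [[np.int64(680), np.int64(-159)], [np.int64(696), np.int64(-138)], [np.in
[... 608 characters left out ...]
t64(425), np.int64(-57)], [np.int64(471), np.int64(-60)], [np.int64(509), np.int64(-79)]]
scene blue 71.5 [273. 200.] [ 6.7 15.3] [[np.int64(597), np.int64(-56)], [np.int64(602), np.int64(-62)], [np.int64(580), np.int64(-72)], [np.int64(592), np.int64(-50)], [np.int64(614), np.int64(-41)]]
scene teal 3396.0 [261. 241.] [62.6 80.5] [[np.int64(596), np.int64(-115)], [np.int64(558), np.int64(-214)], [np.int64(483), np.int64(-88)], [np.int64(631), np.int64(-23)], [np.int64(704), np.int64(-140)]]
scene lid 16826.0 [277. 230.] [119. 144.] [[np.int64(632), np.int64(-8)], [np.int64(502), np.int64(-143)], [np.int64(514), np.int64(110)], [np.int64(742), np.int64(106)], [np.int64(751), np.int64(-127)]]
```

View pics/c1.png

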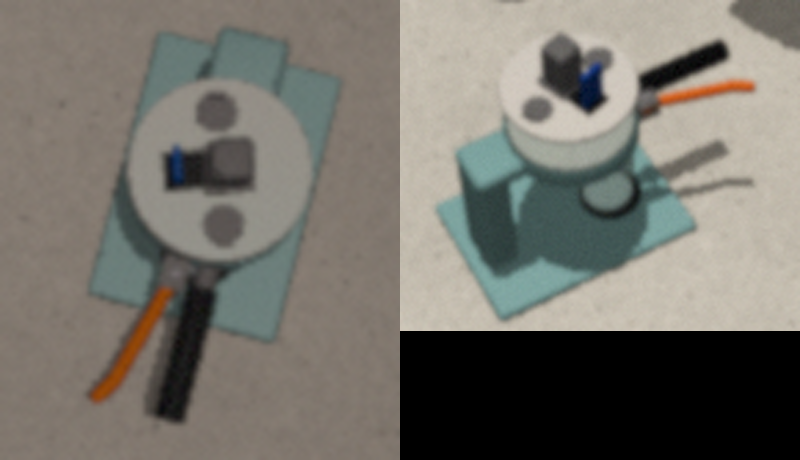

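The crops show the stand's axis (grip and column) yawed about -14°. The drum looks turned separately: its tab (crop 177,165) and handle (230,163) lie nearly along the image row. Next I'll compute the axes.

```bash
python3 - <<'E'
from h import *
I=env.read_camera("top"); S=5; x0,y0=255,165
G=cv2.cvtColor(cv2.resize(I[y0:240,x0:325],None,fx=S,fy=S,interpolation=2),cv2.COLOR_RGB2GRAY)
px=lambda p:(np.array(p[:2])+.5)/S-.5+[x0,y0]
c=cv2.HoughCircles(G,cv2.HOUGH_GRADIENT,1.5,300,param1=80,param2=20,minRadius=100,maxRadius=130)[0][0]
L=ray("top",px(c),201); print("lid",px(c),c[2]/S,L, "r",np.linalg.norm(ray("top",px(c+[c[2],0,0]),201)-L))
# dark lid spots
m=((G<125)&(G>60)).astype(np.uint8); n,l,st,ce=cv2.connectedComponentsWithStats(m)
sp=[ce[i] for i in range(1,n) if 400<st[i,4]<3000 and np.hypot(*(ce[i]-c[:2]))<110]
P=[ray("top",px(p),201)[:2] for p in sp]; print("spots",np.round(P),[st[i,4] for i in range(1,n) if 400<st[i,4]<3000])
b=np.array([ray("top",(277.9+x,201.2),244)[:2] for x in(0,)]); print("tab~",b)
# stand from column/grip
g0,g1=np.array([425,-56.5]),np.array([512,-79.5]); u=(g1-g0)/np.linalg.norm(g1-g0); v=np.array([-u[1],u[0]])
print("yaw",np.degrees(np.arctan2(u[1],u[0])),"axis from grip",g0+171*u+10*v)
d=np.array([470,-68])-L[:2]; print("lid->grip mid in stand",d@u,d@v)
for y in(-12,-13,-14,-15,-16):
    t=np.radians(y);u=np.array([np.cos(t),np.sin(t)]);print(y,(L[:2]-123.5*u-10*np.array([-u[1],u[0]])))
E
```

```text
lid [289.25 202.25] 22.58 [587.31748244 -90.15458145 201.        ] r 60.24228028562719
spots [[551. -93.]] [np.int32(2376)]
tab~ [[584.64383657 -59.55442146]]
yaw -14.808377039042396 axis from grip [592.8762823  -90.53753576]
lid->grip mid in stand -119.08332861413358 -8.566096607428218
-12 [464.43713684 -74.25896364]
-13 [464.73326889 -72.11682689]
-14 [465.06674129 -69.98018461]
-15 [465.43745244 -67.84968764]
-16 [465.84528943 -65.72598497]
```

```bash
python3 - <<'E'
from h import *
a=lambda d:np.degrees(np.arctan2(d[1],d[0]))
p,q=ray("top",(289,187.75),201),ray("top",(290.6,216.2),201); print("spots",p,q,(p+q)/2,"yaw",a(p-q))
h=ray("top",(292.9,200.5),249); t=ray("top",(279.4,201.2),244)
print("handle",h,"tab",t,"yaw",a(t-h)-90)
# scene: tab top centre / handle top centre (crop scale 400/145)
s=400/145
h=ray("scene",(205+562/s,170+45/s),249); t=ray("scene",(205+595/s,170+68/s),244)
h=ray("scene",(205+162/s,170+45/s),249); t=ray("scene",(205+196/s,170+67/s),244)
print("scene handle",h,"tab",t,"yaw",a(t-h)-90)
for y in(-15,0,8):
    r=R.from_euler('z',y,degrees=True)
    for n in("top","scene"): print(y,n,[np.round(proj(n,r.apply(k)+[589,-90.5,150]),1) for k in([0,29,94],[0,-6,99],[0,29,75])])
E
```

```text
spots [626.45394745 -89.83137762 201.        ] [549.96258259 -93.40932968 201.        ] [588.20826502 -91.62035365 201.        ] yaw 2.678109289895105
handle [585.61960995 -97.87110961 249.        ] tab [584.62636757 -63.40444548 244.        ] yaw 1.6506631044173332
scene handle [589.96440853 -95.17970039 249.        ] tab [583.70322379 -59.89653992 244.        ] yaw 10.062687887177233
-15 top [array([279. , 196.6]), array([292.3, 199.8]), array([278.9, 197.6])]
-15 scene [array([271.3, 196.7]), array([264.2, 185.5]), array([271.6, 201.8])]
0 top [array([278.6, 199.5]), array([292.4, 199.2]), array([278.6, 200.5])]
0 scene [array([273.9, 195.1]), array([263.6, 185.8]), array([274.2, 200.3])]
8 top [array([278.8, 201.1]), array([292.3, 198.9]), array([278.7, 202. ])]
8 scene [array([275.1, 194.1]), array([263.4, 186. ]), array([275.3, 199.3])]
```

Emit:
step_arm --motion '[[[0.029,-0.028,0,0,0,0,0.0878],[0.029,-0.028,0,0,0,0,0.0878],[0.029,-0.028,0,0,0,0,0.0878],[0.029,-0.028,0,0,0,0,0.0878],[0.029,-0.028,0,0,0,0,0.0878]]]'

```text
clock: 0.75
position: [260.4, -404.8, 222.6]
tcp_rot: [-0.0, 0.991, 0.131, 0.0]
wrist_force: [0.9, 0.2, -0.1]
gripper_width: 87.4
gripper_force: 0.0
```

Emit:
step_arm --motion '[[[0.029,-0.028,0,0,0,0,0.0878],[0.029,-0.028,0,0,0,0,0.0878],[0.029,-0.028,0,0,0,0,0.0878],[0.029,-0.028,0,0,0,0,0.0878],[0.029,-0.028,0,0,0,0,0.0878]]]'

```text
clock: 1.25
position: [364.0, -231.8, 222.8]
tcp_rot: [0.0, 0.991, 0.131, 0.0]
wrist_force: [0.9, -0.7, -0.7]
gripper_width: 87.6
gripper_force: 0.0
```

Emit:
step_arm --motion '[[[0.02,-0.02,0,0,0,7.4,0.0878],[0.01,-0.01,0,0,0,7.4,0.0878],[0,0,0,0,0,7.4,0.0878],[0,0,0,0,0,7.4,0.0878],[0,0,0,0,0,0,0.0878]]]'

```text
clock: 1.75
position: [386.2, -197.3, 222.7]
tcp_rot: [-0.0, 0.992, -0.126, 0.0]
wrist_force: [0.8, 0.1, 0.0]
gripper_width: 87.8
gripper_force: 0.0
```

Emit:
step_arm --motion '[[[0.0104,-0.038,0,0,0,0,0.0878],[0.0104,-0.038,0,0,0,0,0.0878],[0.0104,-0.038,0,0,0,0,0.0878],[0.0104,-0.038,0.01,0,0,0,0.0878],[0,0,0.02,0,0,0,0.0878]]]'

```text
clock: 2.25
position: [467.8, -57.9, 193.7]
tcp_rot: [-0.001, 0.992, -0.122, 0.003]
wrist_force: [-0.0, -0.5, 0.1]
gripper_width: 87.8
gripper_force: 0.0
```

```bash
python3 - <<'E'
from h import *
s=env.sense(); print(s["position"],s["tcp_rot"])
a=env.read_camera("scene")[130:290,205:385,::-1]; b=env.read_camera("top")[160:320,200:380,::-1]
cv2.imwrite("pics/d.png",cv2.resize(np.hstack([a,b]),None,fx=2.2,fy=2.2,interpolation=2))
E
```

```text
[467.78230867 -57.91170941 193.7452673 ] [-5.15720073e-04  9.92472399e-01 -1.22440678e-01  2.55967260e-03]
```

View pics/d.png

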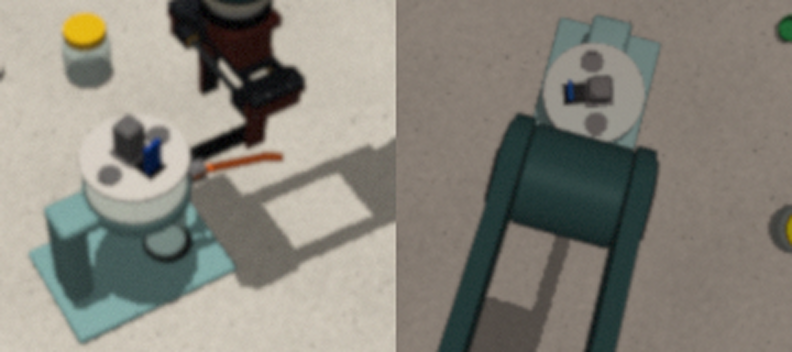

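The scene view shows the open gripper above the bar, with its left finger to the right of the trigger as the camera sees it, and nothing touching. I'll correct by a few mm and descend.

Emit:
step_arm --motion '[[[-0.001,0.002,0,0,0,0,0.0878],[0,0,0,0,0,0,0.0878]]]'

```text
clock: 2.55
position: [462.8, -63.4, 193.4]
tcp_rot: [0.0, 0.992, -0.126, 0.0]
wrist_force: [-1.1, -0.5, -0.3]
gripper_width: 87.7
gripper_force: 0.0
```

Emit:
step_arm --motion '[[[0,0,0.014,0,0,0,0.0878],[0,0,0.014,0,0,0,0.0878],[0,0,0.014,0,0,0,0.0878],[0,0,0.014,0,0,0,0.0878],[0,0,0.014,0,0,0,0.0878]]]'

```text
clock: 3.05
position: [463.4, -63.6, 123.1]
tcp_rot: [0.0, 0.992, -0.127, 0.001]
wrist_force: [0.1, -0.7, -0.5]
gripper_width: 87.9
gripper_force: 0.0
```

Emit:
step_arm --motion '[[[0,-0.003,0.001,0,0,0,0.0878],[0,0,0,0,0,0,0.06],[0,0,0,0,0,0,0.05],[0,0,0,0,0,0,0.045],[0,0,0,0,0,0,0.042]]]'

```text
clock: 3.55
position: [463.3, -58.5, 122.2]
tcp_rot: [-0.001, 0.992, -0.126, -0.0]
wrist_force: [-1.1, 5.8, 0.8]
gripper_width: 59.1
gripper_force: 2.7
```

Emit:
step_arm --motion '[[[0,0,0,0,0,0,0.04],[0,0,0,0,0,0,0.036],[0,0,0,0,0,0,0.03],[0,0,0,0,0,0,0.03],[0,0,0,0,0,0,0.03]]]'

```text
clock: 4.05
position: [462.2, -58.3, 121.9]
tcp_rot: [-0.001, 0.992, -0.126, -0.001]
wrist_force: [-3.4, 6.6, 2.9]
gripper_width: 36.1
gripper_force: 30.0
```

Emit:
step_arm --motion '[[[0,0,0,0,0,0,0.03],[0,0,0,0,0,0,0.03],[0,0,0,0,0,0,0.06],[0,0,0,0,0,0,0.0878],[0,0,0,0,0,0,0.0878]]]'

```text
clock: 4.55
position: [463.9, -58.6, 122.0]
tcp_rot: [-0.001, 0.992, -0.126, 0.0]
wrist_force: [1.6, 4.4, -1.6]
gripper_width: 56.6
gripper_force: 2.5
```

Emit:
step_arm --motion '[[[0,0,0,0,0,0,0.0878],[0,0,0,0,0,0,0.0878],[0,0,0,0,0,0,0.0878],[0,0,0,0,0,0,0.0878],[0,0,0,0,0,0,0.0878]]]'

```text
clock: 5.05
position: [463.2, -59.8, 121.7]
tcp_rot: [0.0, 0.992, -0.126, -0.0]
wrist_force: [-0.6, -0.1, 0.9]
gripper_width: 87.7
gripper_force: 0.0
```

Emit:
step_arm --motion '[[[0,0,-0.02,0,0,0,0.0878],[0,0,-0.035,0,0,0,0.0878],[0,0,-0.04,0,0,0,0.0878],[0,0,-0.04,0,0,-8,0.0878],[0,0,-0.028,0,0,-8,0.0878]]]'

```text
clock: 5.55
position: [463.9, -59.9, 287.3]
tcp_rot: [0.001, 1.0, 0.016, 0.001]
wrist_force: [0.6, 0.4, 0.5]
gripper_width: 87.9
gripper_force: 0.0
```

```bash
python3 - <<'E'
from h import *
I=env.read_camera("scene")
for c in blobs(I,(3,150,90),(18,255,255),(290,170,350,290),12):
    r=cv2.minAreaRect(c); b=cv2.boxPoints(r); print([np.round(ray("scene",p,141)[:2]) for p in((b[0]+b[1])/2,(b[2]+b[3])/2)])
for lo,hi,box in(((105,120,30),(130,255,255),(250,180,300,220)),):
  for c in blobs(I,lo,hi,box,12): r=cv2.minAreaRect(c); print("blue",r)
cv2.imwrite("pics/e.png",cv2.resize(I[160:260,215:345,::-1],None,fx=6,fy=6,interpolation=2))
print(env.sense()["position"])
E
```

```text
[array([472., -35.]), array([477., -29.])]
blue ((273.5, 200.5), (7.0, 15.0), 0.0)
[466.2150356  -60.45540554 291.16028251]
```

View pics/e.png

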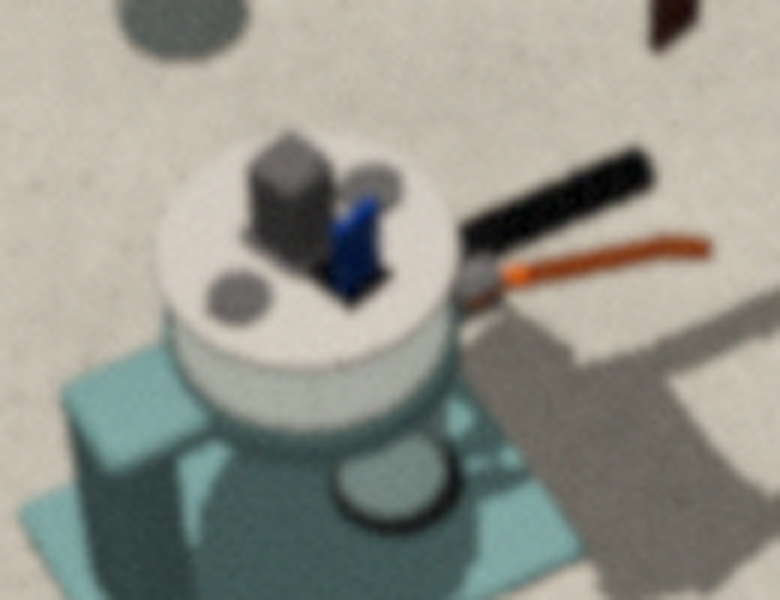

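The picture shows the trigger sprung back, the handle top at about px (263.5,186.7), the lid spots at (254.7,209.5) and (277.2,191.2), and the tab locked.

```bash
python3 - <<'E'
from h import *
p,q=ray("scene",(254.5,209.3),201),ray("scene",(277,191),201); print(p,q,(p+q)/2,np.degrees(np.arctan2(*(p-q)[1::-1])))
t=ray("scene",(276,193.5),244);b=ray("scene",(273.8,208),202);h=ray("scene",(263.3,186.5),249);print(t,b,h)
s=env.sense();print(s["position"],s["tcp_rot"])
E
```

```text
[628.40397585 -89.65218466 201.        ] [550.33211956 -92.89340779 201.        ] [589.36804771 -91.27279623 201.        ] 2.3773204752032115
[582.10890903 -61.72252766 244.        ] [593.52957693 -59.11933011 202.        ] [591.07262922 -95.46408874 249.        ]
[466.2150356  -60.45540554 291.16028251] [0.00139687 0.99979567 0.01974482 0.00410043]
```

Emit:
step_arm --motion '[[[0.03,0.009,0,0,0,0,0.0878],[0.03,0.009,0,0,0,0,0.0878],[0.03,0.009,0,0,0,0,0.0878],[0.03,0.009,0,0,0,0,0.0878],[0,0,0,0,0,0,0.0878]]]'

```text
clock: 6.1
position: [587.5, -93.7, 283.7]
tcp_rot: [0.0, 1.0, 0.013, 0.0]
wrist_force: [-0.1, 0.8, -0.7]
gripper_width: 87.5
gripper_force: 0.0
```

Emit:
step_arm --motion '[[[0,0,0,0,0,0,0.0878],[0,0,0,0,0,0,0.0878]]]'

```text
clock: 6.3
position: [583.2, -92.0, 284.2]
tcp_rot: [-0.0, 1.0, 0.013, -0.001]
wrist_force: [0.3, 0.7, -0.0]
gripper_width: 87.7
gripper_force: 0.0
```

Emit:
step_arm --motion '[[[0.005,-0.001,0.01,0,0,1,0.0878],[0,0,0.018,0,0,0,0.0878],[0,0,0.018,0,0,0,0.0878],[0,0,0.017,0,0,0,0.0878],[0,0,0.01,0,0,0,0.0878]]]'

```text
clock: 6.8
position: [588.1, -90.6, 209.9]
tcp_rot: [-0.0, 1.0, 0.004, -0.001]
wrist_force: [-0.5, 0.4, 0.9]
gripper_width: 87.9
gripper_force: 0.0
```

Emit:
step_arm --motion '[[[0,0,0,0,0,0,0.0878],[0,0,0,0,0,0,0.0878]]]'

```text
clock: 7.0
position: [589.5, -91.2, 211.9]
tcp_rot: [-0.0, 1.0, 0.004, 0.0]
wrist_force: [-0.6, -0.6, 0.4]
gripper_width: 87.8
gripper_force: 0.0
```

```bash
python3 - <<'E'
from h import *
I=env.read_camera("scene"); cv2.imwrite("pics/f.png",cv2.resize(I[130:260,205:345,::-1],None,fx=4,fy=4,interpolation=2))
E
```

```text
(no output)
```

View pics/f.png

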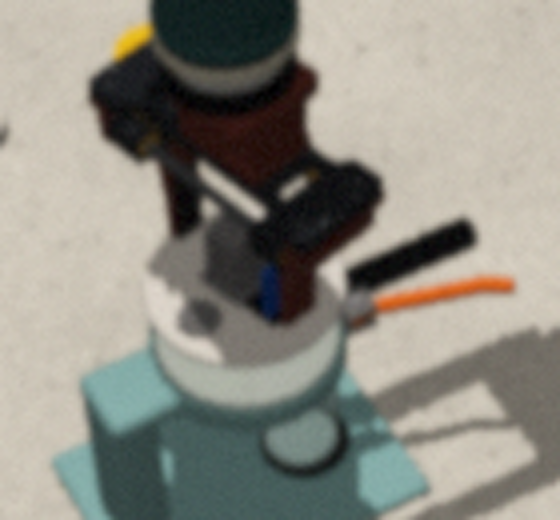

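The fingers straddle the handle and the blue tab, with the near finger at crop (295,285) just outside the tab. I'll close now.

Emit:
step_arm --motion '[[[0,0,0.003,0,0,-2,0.0878],[0,0,0,0,0,0,0.06],[0,0,0,0,0,0,0.05],[0,0,0,0,0,0,0.044],[0,0,0,0,0,0,0.04]]]'

```text
clock: 7.55
position: [589.8, -90.5, 209.2]
tcp_rot: [-0.001, 1.0, 0.022, 0.0]
wrist_force: [-0.2, 4.2, 2.2]
gripper_width: 59.6
gripper_force: 2.3
```

Emit:
step_arm --motion '[[[0,0,0,0,0,0,0.036],[0,0,0,0,0,0,0.032],[0,0,0,0,0,0,0.03],[0,0,0,0,0,0,0.03],[0,0,0,0,0,0,0.03]]]'

```text
clock: 8.05
position: [590.0, -91.4, 209.4]
tcp_rot: [0.0, 1.0, 0.022, 0.001]
wrist_force: [0.2, 1.3, 5.8]
gripper_width: 39.0
gripper_force: 30.0
```

Fully drawn: the opening is 39 mm and the grip 30 N. Now lift slowly and straight up.

Emit:
step_arm --motion '[[[0,0,0,0,0,0,0.03],[0,0,-0.004,0,0,0,0.03],[0,0,-0.006,0,0,0,0.03],[0,0,-0.008,0,0,0,0.03],[0,0,-0.008,0,0,0,0.03]]]'

```text
clock: 8.55
position: [589.2, -91.4, 235.0]
tcp_rot: [0.0, 1.0, 0.022, -0.001]
wrist_force: [0.6, -0.7, -3.9]
gripper_width: 39.2
gripper_force: 30.0
```

Emit:
step_arm --motion '[[[0,0,-0.011,0,0,0,0.03],[0,0,-0.011,0,0,0,0.03],[0,0,-0.011,0,0,0,0.03],[0,0,-0.011,0,0,0,0.03],[0,0,-0.008,0,0,0,0.03]]]'

```text
clock: 9.05
position: [589.8, -91.4, 288.2]
tcp_rot: [0.0, 1.0, 0.022, 0.001]
wrist_force: [0.4, 0.3, -3.3]
gripper_width: 38.9
gripper_force: 30.0
```

Emit:
step_arm --motion '[[[0,0,-0.003,0,0,0,0.03],[0,0,0,0,0,0,0.03],[0,0,0,0,0,0,0.03],[0,0,0,0,0,0,0.03],[0,0,0,0,0,0,0.03]]]'

```text
clock: 9.55
position: [589.2, -91.1, 289.1]
tcp_rot: [-0.0, 1.0, 0.022, -0.0]
wrist_force: [-0.1, 0.4, -3.7]
gripper_width: 39.1
gripper_force: 30.0
```

```bash
python3 - <<'E'
from h import *
I=env.read_camera("scene"); cv2.imwrite("pics/g.png",cv2.resize(I[110:270,195:355,::-1],None,fx=3.6,fy=3.6,interpolation=2))
E
```

```text
(no output)
```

View pics/g.png

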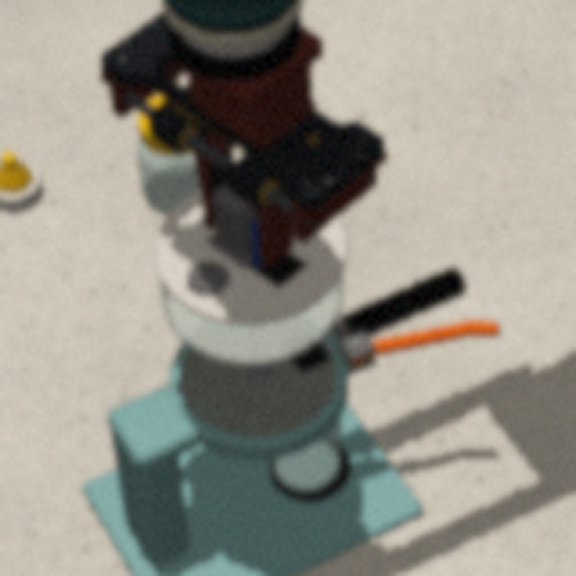

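The drum hangs level in the fingers at crop (255,290), about 80 mm above the deck at (260,390). The trigger is released and the bottle is still in place, so I'm handing in.

```bash
python3 -c "
from bench import env
print(env.finish_job())"
```

```text
the job is handed in; nothing more can be done
None
```

I squeezed the trigger home and let it spring back, then drew the latch and lifted the drum straight up. I handed the job in with the drum held level and still, about 35 mm clear of the stud by my estimate; the hand-in returned no verdict.

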